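# Free a coupling link with the forked spring-bar tool

## Robot

A 6-joint arm with a two-finger parallel gripper is mounted at the origin on a cart in front of the work surface, level with it; the furniture and walls round the work are solid. World frame = base frame: x ahead of the robot, y to its left, z up, the work surface at z = 0. Lengths are in m, angles in rad, forces in N, time in s.
With the tool pointing down it reaches from about 0.425 to 0.95 m from the base axis. Payload 3.5 kg.
Tool frame: the origin (TCP) lies at the very end of the fingers, on their centre line; the grasp point (between the pads) lies ctrl.tcp_to_grasp behind it (ctrl.tcp_to_grasp is the distance from the TCP to the grasp point, in m); z points along the fingers, y is the line along which they close (so a half turn about z gives the same grasp; the last joint's range is limited). The gripper opens to 85 mm and grips with 20 to 120 N. Pads are 22 mm wide; open, the fingers measure 114 mm over their backs; the gripper's body (76 mm by 85 mm) begins 54 mm behind the grasp point. The pads swing forward as they close: fully open they stand 13 mm farther back than shut.
Start: joints at [0.98, 0.286, 1.577, -0, 1.279, -0.15], TCP at [0.288, 0.61, 0.231] pointing down, gripper open.
Joint ranges: [-2.77, 2.77], [-0.9, 2.22], [0.21, 2.48], [-1.53, 4.67], [0.24, 2.81], [-2.84, 2.84]. Speed limits (rad/s): [2.79, 2.79, 3.14, 3.14, 3.14, 3.14].

## Interface

Orientations are given as a unit quaternion [x, y, z, w].
In Python, from plant import ctrl gives the robot as it stands.
- The arm moves only by the shell command python3 -m inch 'ROWS' [FORCE]. ROWS is JSON, a list of rows, each an object with "slide": the shift along the tool's x, y, z in cm, a list of three; "turn": the turn about the tool's z in rad; "grip": the finger opening in cm, from 0 to 8.54. A call has 1 to 20 rows; each row is the pose to reach, as a shift and turn from the pose commanded when the call began, along the tool's axes at that moment; what a row does not reach only later rows make up. A row lasts 1/10 s, in which the tool goes at most 50 mm and 8.59 degrees, less where a joint would pass 70% of its speed; a pose out of reach is approached as far as the arm can. A call with a gripper value outside its range is refused whole. The fingers move at their own pace and stop on an object; FORCE is the grip in N (left out, the last holds). Time passes only in rows, so rows that repeat a pose let the fingers close. It gives the time, the measured TCP pose, the force, the opening and the grip force at its end, in the units of the state.
- ctrl.get_state(): the state, without advancing time (a new reading comes with each control period).
- ctrl.read_camera(name): name is "scene" or "top"; returns (picture, depth): 480x640x3 uint8, red, green, blue; 480x640 float32, m along the optical axis (not along the pixel's ray), 0 where there is no reading.
- ctrl.camera_info(name): a dict with "K" (3x3 intrinsics, pixels), "camera_from_world" (4x4, takes a point from world to camera coordinates). Camera axes: x right, y down, z forward; pixel columns grow to the right and rows downward; lengths in m; the calibration is good to about 2 mm. A picture is of the moment at which its call begins. camera_info takes no time and is no camera call.
- ctrl.sign_off(): hands the job in; it is judged then, once.
The state is a dict: "time": time; "qpos": joint angles; "dq": joint speeds; "joint_efforts": joint torques, N m; "eef_pos": TCP position; "tcp_rot": TCP orientation; "contact_force": force on the tool from outside, world axes, zero at the start; "wrist_torque": the same for the moment, N m; "opening": opening from 0.0 (shut) to 1.0 (fully open); "finger_force": force on a finger pad.
Only numpy, scipy, OpenCV 4.12 (cv2) and the standard library are available. Lean on these libraries where they do the work, as an engineer would, in place of code of your own. Each camera call takes 0.05 s, during which the arm holds its last target. There are 200 camera calls.

## Task

The steel coupling link is locked in the pocket of the dock by a spring bar. Take the forked tool from its stand, set its prongs astride the bar between the cheek and the collar and gently press the collar back against its spring, only with the tool and without forcing it, until the link springs up; then take the fork away so that the bar slips back underneath the link. Put the tool back in its stand and put the link down in the tray, leaving the vial and the weights where they are.

Things in the scene. Friction and masses are not known exactly. Their poses are not given: they have to be found in the camera images.
- dock_pocket (a point): The fixed dock: steel base 68 x 88 x 8 mm with two aluminium cheeks 48 mm long (x); the pocket between them holds the link. Point: centre of the pocket's mouth, level with the cheek tops, 46 mm above the bench; z up. The spring bar runs along its y axis, collar on the +y side. Outer face of the +y cheek at y = 12 mm, a 34 mm wide bearing block at y = 40 to 52 mm, 38 mm high.
- bar_nominal (a point): Fixed point of the dock (axes as dock_pocket) on the nominal bar axis, 24 mm above the bench, in the gap at the nominal near face of the collar (y = 24 mm from the pocket). Bar 6 x 6 mm, square; collar 18 mm in diameter, 4 mm thick. The real bar with collar and block stands up to 7 mm off along x and 2 mm along y: not measured, see or feel it (tips landing on the bar stop 27 mm above the bench; astride, 12 mm is free).
- spring_bar (a joint): How far the spring bar is pressed back along the dock's +y, m: 0 at rest (2 N), 0.5 N/mm, plus some friction, hard stop at 0.009. The bar's end stands 4 to 8 mm deep in the link's slot, so the link comes free at 0.003 to 0.0085. The bar is delicate: more than 20 N on it, from any side, harms it.
- link_head (a point): Steel link: tang 30 x 8 mm, 34 mm high, under a head 40 (x) x 12 (y) x 20 mm (z). Point: centre of the head, 44 mm above the underside. Locked: 58 mm above the bench, axes as the dock's. Once the bar is clear, a damped ejector lifts it about 15 mm in about 0.5 s and holds it up, upright in the pocket; the bar, let go, slips under it. Then it lifts straight out. About 0.09 kg.
- link: The same link with its origin at the centre of its underside; z up when locked.
- fork_grip (a point): Forked tool, upright in its stand. Point: centre of the black handle, 34 (x) x 16 (y) x 50 mm (z), best gripped firmly across the 16 mm. Prong tips 98 mm below it along -z; two prongs 24 mm long, each 4 x 4 mm, 7.8 mm slot between them (along x), so they straddle a bar along the tool's y; shaft above them up to 15.8 x 8 mm. 0.12 kg.
- fork_tool: The same forked tool with its origin midway between the prong tips; z up along the handle.
- stand_mouth (a point): Tool stand: fixed grey plastic block 54 (x) x 40 (y) mm, 80 mm high, with a through hole 26 (x) x 18 mm (y). Point: centre of the hole's mouth on top; z up. The tool hangs in it with the handle's underside on the mouth (handle centre 25 mm above this point), its axes along the stand's or half a turn from them.
- tray_in (a point): The low open steel tray, fixed, 120 (x) x 100 (y) mm outside, 28 mm high, walls 4 mm. This point is the centre of its inner floor, 4 mm above the bench; z up.
- vial: Small plastic vial with a screw cap, 26 mm diameter, 58 mm high, standing near the dock; origin at the centre of its underside. To be left alone.
- brass_weight: Small brass weight, 29 mm diameter, 48 mm high; origin at the centre of its underside. To be left alone.
- weight_500: Large brass weight, 38 mm diameter, 62 mm high; origin at the centre of its underside. To be left alone.

How it is judged:
By the outcome, as a careful person would: the job done as asked, in the order asked, and still so for the second after the job is handed in, with the robot touching nothing.
It also fails if it takes over 72 s, if anything falls off the work surface, if the arm or the gripper's body presses on something with over 40 N, if the wrist force passes 120 N, or if a joint passes its speed limit or range.

## Working session

There is one attempt and no reset: what is moved stays moved. The work goes in short steps, Python scripts to look and compute and a shell command to move; the robot and the scene stay as the last step left them, time stands still between calls to the robot, and variables do not carry over. Pictures are saved under pics/ and viewed, at most 10 in all, crops included, and the job is handed in when it is done.

```bash
ls; mkdir -p pics; cat > h.py <<'E'
import numpy as np,cv2
from plant import ctrl
def pts(name):
    im,d=ctrl.read_camera(name);i=ctrl.camera_info(name);K=np.array(i["K"]);T=np.linalg.inv(np.array(i["camera_from_world"]))
    v,u=np.mgrid[:480,:640]
    P=np.stack([(u-K[0,2])/K[0,0]*d,(v-K[1,2])/K[1,1]*d,d,np.ones_like(d)],-1)@T.T
    P=P[...,:3];P[d==0]=np.nan
    return im,P,K,T
def ray(name,u,v,z):
    i=ctrl.camera_info(name);K=np.array(i["K"]);T=np.linalg.inv(np.array(i["camera_from_world"]))
    r=T[:3,:3]@np.array([(u-K[0,2])/K[0,0],(v-K[1,2])/K[1,1],1]);o=T[:3,3]
    return o+r*(z-o[2])/r[2]
E
python3 - <<'E'
from h import *
for n in("scene","top"):
    im,P,K,T=pts(n);cv2.imwrite(f"pics/{n}0.png",im[...,::-1]);np.save(f"{n}0.npy",P);print(n,K.tolist(),T.round(3).tolist())
s=ctrl.get_state();print(s,ctrl.tcp_to_grasp)
E
```

```text
pics
scene [[516.8327286898391, 0.0, 318.6575943302539], [0.0, 516.8327286898391, 243.6961140371409], [0.0, 0.0, 1.0]] [[0.479, -0.603, 0.638, -0.123], [-0.877, -0.314, 0.362, -0.36], [-0.018, -0.733, -0.68, 0.838], [0.0, 0.0, 0.0, 1.0]]
top [[441.8487803337486, 0.0, 319.53428558064155], [0.0, 441.8487803337486, 243.75023804891373], [0.0, 0.0, 1.0]] [[0.006, -0.99, 0.139, 0.4], [-1.0, -0.01, -0.025, 0.069], [0.026, -0.138, -0.99, 1.207], [0.0, 0.0, 0.0, 1.0]]
{'time': 0.1, 'qpos': array([ 9.79984737e-01,  2.87150943e-01,  1.57803883e+00, -2.66238135e-05,
        1.27864057e+00, -1.50008514e-01]), 'dq': array([-0.00067688, -0.00107101, -0.00418316,  0.0003813 , -0.00026536,
        0.00088235]), 'joint_efforts': array([ 1.24309649e-03, -4.07296371e+01, -2.93699670e+01, -1.05606509e-04,
        3.41757324e-03, -1.59727996e-06]), 'eef_pos': array([0.28764106, 0.60997282, 0.23003181]), 'tcp_rot': array([ 2.18617573e-01,  9.75809974e-01, -1.04757678e-03, -3.93140025e-04]), 'contact_force': array([0.59892149, 0.03797364, 0.71998582]), 'wrist_torque': array([0.01605364, 0.01837248, 0.01015461]), 'finger_force': 0.0, 'opening': 0.995793909452291} 0.0187
```

View pics/scene0.png

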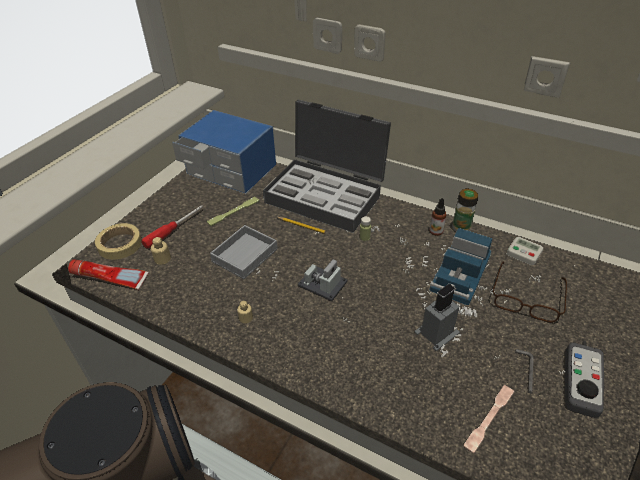

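View pics/top0.png

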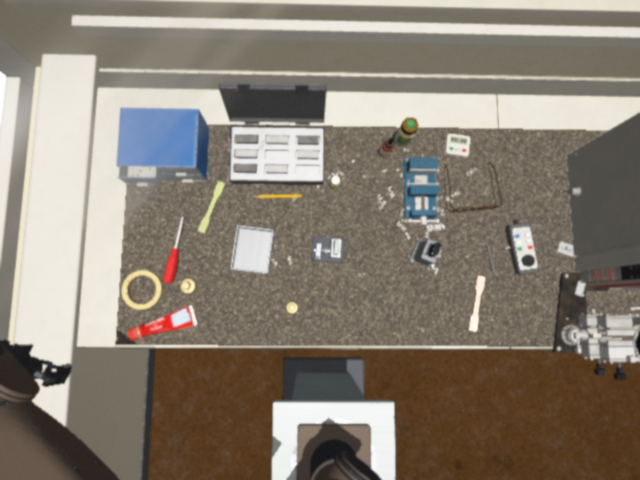

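Scene view: dock at (322,280), tool in its stand at (438,315), tray at (245,250), vial at (366,228), weights at (244,311) and (160,250). Top view: dock (328,249), stand (427,251), tray (253,249). Now close crops and depth-based estimates.

```bash
python3 - <<'E'
from h import *
S=cv2.imread("pics/scene0.png");T=cv2.imread("pics/top0.png")
f=lambda I,x,y,w,h,k:cv2.resize(I[y:y+h,x:x+w],None,fx=k,fy=k,interpolation=cv2.INTER_CUBIC)
a=f(S,290,250,66,50,6);b=f(S,410,275,66,75,6)[:450];c=f(T,305,230,66,37,6);d=f(T,405,230,66,50,6)
W=np.zeros((600,800,3),np.uint8)
W[:300,:396]=a;W[:450,400:796]=b;W[300:522,:396]=c
cv2.imwrite("pics/c1.png",W);cv2.imwrite("pics/d.png",d)
Ps=np.load("scene0.npy");Pt=np.load("top0.npy")
def rect(P,box,z0,z1,n):
    x,y,w,h=box;Q=P[y:y+h,x:x+w].reshape(-1,3);Q=Q[(Q[:,2]>z0)&(Q[:,2]<z1)]
    if len(Q)<3: print(n,len(Q));return
    r=cv2.minAreaRect(Q[:,:2].astype(np.float32)*1000);print(n,len(Q),np.round(r[0],1),np.round(r[1],1),round(r[2],1),"z",Q[:,2].mean().round(4))
for P,bx,n in((Ps,(295,250,60,55),"s"),(Pt,(305,230,50,40),"t")):
    for z in((.005,.012),(.034,.041),(.042,.050),(.062,.073),(.005,.08)): rect(P,bx,*z,n+" dock"+str(z))
for P,bx,n in((Ps,(410,275,60,75),"s"),(Pt,(400,230,50,45),"t")):
    for z in((.074,.086),(.125,.136),(.09,.136)): rect(P,bx,*z,n+" stand"+str(z))
for P,bx,n in((Ps,(200,220,85,60),"s"),(Pt,(225,220,55,58),"t")):
    for z in((.024,.032),(.0025,.007)): rect(P,bx,*z,n+" tray"+str(z))
for n,bx in(("vial",(352,210,28,36)),("w1",(232,296,26,28)),("w5",(146,232,28,34))): rect(Ps,bx,.02,.07,n)
E
```

```text
s dock(0.005, 0.012) 452 [541.1  16.7] [92.  98.7] 77.6 z 0.0082
s dock(0.034, 0.041) 118 [551.4  18.6] [65.  47.8] 87.4 z 0.0376
s dock(0.042, 0.05) 119 [552.2  -2.1] [25.  50.7] 87.3 z 0.0455
s dock(0.062, 0.073) 99 [551.5  -1.9] [13.3 42.2] 87.4 z 0.0675
s dock(0.005, 0.08) 1120 [541.1  16.7] [92.  98.7] 77.6 z 0.0267
t dock(0.005, 0.012) 478 [552.5  10.8] [107.9 135.3] 0.6 z 0.0083
t dock(0.034, 0.041) 60 [546.9  17.9] [64.  32.7] 85.5 z 0.0376
t dock(0.042, 0.05) 82 [552.9  16.9] [63.1 46.2] 88.4 z 0.0464
t dock(0.062, 0.073) 72 [552.2  -2.6] [10.8 39.3] 89.6 z 0.0689
t dock(0.005, 0.08) 814 [552.5  10.8] [107.9 135.3] 0.6 z 0.0221
s stand(0.074, 0.086) 321 [ 541.4 -246.9] [40.7 54.7] 67.0 z 0.0795
s stand(0.125, 0.136) 131 [ 541.4 -247.3] [15.8 34.1] 68.4 z 0.1288
s stand(0.09, 0.136) 332 [ 541.2 -246.4] [18.5 35.1] 68.9 z 0.116
t stand(0.074, 0.086) 177 [ 542.7 -248.1] [40.5 54.6] 66.5 z 0.0805
t stand(0.125, 0.136) 87 [ 542.7 -248.4] [16.6 34.5] 67.2 z 0.1303
t stand(0.09, 0.136) 141 [ 542.7 -248.3] [17.5 34.2] 65.4 z 0.122
s tray(0.024, 0.032) 349 [549.  221.5] [103.2 124.3] 81.9 z 0.0271
s tray(0.0025, 0.007) 1136 [563.  245.7] [210.1 212. ] 30.6 z 0.0043
t tray(0.024, 0.032) 244 [549.7 221.3] [100.6 120.2] 83.2 z 0.028
t tray(0.0025, 0.007) 1256 [553.8 224.1] [158.  148.8] 1.0 z 0.0045
vial 299 [755.1  24.2] [92.9 41. ] 34.0 z 0.0381
w1 184 [392.4 111.8] [23.9 28.4] 35.8 z 0.0339
w5 395 [464.3 409.8] [99.3 44.1] 51.6 z 0.0373
```

View pics/c1.png

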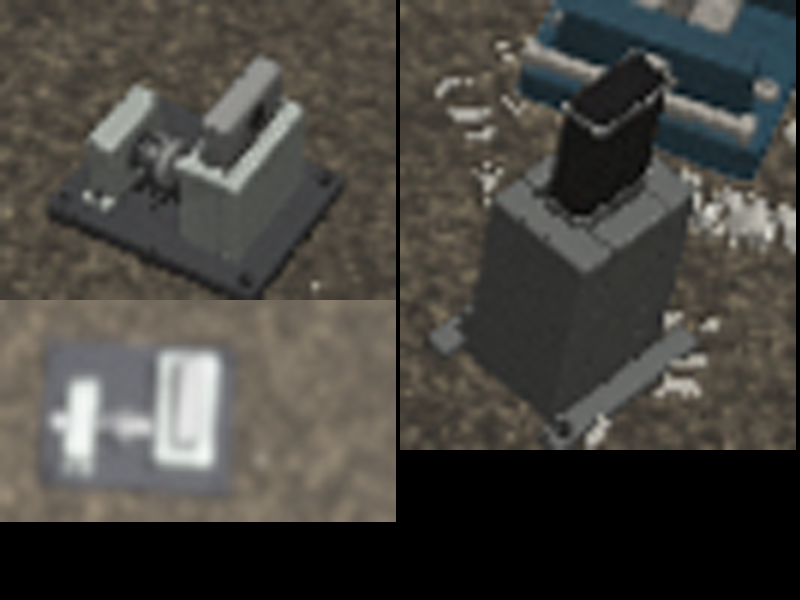

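The crop shows the dock with its collar and block on the left (+y world), the link head in the pocket on the right and the black handle upright in its stand. Next: bar offset in the dock frame, and the first move.

```bash
cat >> h.py <<'E'
def slide(p,yawy=None):
    """cm slide/turn from the measured pose to world p, with tool y at heading yawy (deg)"""
    from scipy.spatial.transform import Rotation as R
    s=ctrl.get_state();M=R.from_quat(s["tcp_rot"]).as_matrix()
    a=np.degrees(np.arctan2(M[1,1],M[0,1]));t=0 if yawy is None else -((yawy-a+90)%180-90)
    return (M.T@(np.array(p)-s["eef_pos"])*100).round(2).tolist(),"turn",round(float(np.radians(t)),4),"y-heading",round(float(a),2)
E
python3 - <<'E'
from h import *
for n,bx in(("scene",(295,250,60,55)),("top",(305,230,50,40))):
    P=np.load(n+"0.npy");x,y,w,h=bx;Q=P[y:y+h,x:x+w].reshape(-1,3)*1000
    H=Q[(Q[:,2]>62)&(Q[:,2]<73)]; C=Q[(Q[:,2]>42)&(Q[:,2]<50)]
    c=np.array(cv2.minAreaRect(H[:,:2].astype(np.float32))[0]);a=np.radians(-2)
    D=(Q[:,:2]-c)@np.array([[np.cos(a),-np.sin(a)],[np.sin(a),np.cos(a)]]);z=Q[:,2]
    print(n,"c",c.round(1))
    for nm,m in(("block",(z>33)&(z<42)&(D[:,1]>36)&(D[:,1]<58)),("cheek",(z>43)&(z<49)&(D[:,1]<20)),("collar",(z>22)&(z<35)&(D[:,1]>21)&(D[:,1]<35)&(abs(D[:,0])<16)),("bar",(z>22)&(z<31)&(D[:,1]>13.5)&(D[:,1]<21)&(abs(D[:,0])<16)),("base",(z>6)&(z<10)&(abs(D[:,0])<42)&(abs(D[:,1])<60))):
        q=np.c_[D,z][m]
        if len(q): print(nm,len(q),"min",q.min(0).round(1),"max",q.max(0).round(1),"med",np.median(q,0).round(1))
    if n=="scene":
        m=(z>20)&(z<35)&(D[:,1]>13.5)&(D[:,1]<38)&(abs(D[:,0])<20);q=np.c_[D,z][m];print(q[np.argsort(q[:,1])].round(1).tolist())
print(slide([.5,.2,.23],67.2),slide([.542,-.2475,.20],67.2))
E
```

```text
scene c [551.5  -1.9]
block 76 min [-23.8  40.1  33. ] max [12.2 53.  40.8] med [-5.2 45.2 37.8]
cheek 107 min [-24.7 -12.4  43.4] max [26.1 12.6 48.9] med [-7.8 -5.7 45.6]
collar 34 min [-13.4  21.9  22.7] max [ 0.8 34.9 34.3] med [-7.2 27.  28. ]
base 329 min [-36.  -24.6   6. ] max [34.2 59.8 10. ] med [-16.6  12.9   8.2]
[[-11.2, 20.7, 32.2], [-9.3, 21.9, 26.7], [-4.6, 22.1, 28.6], [-7.3, 23.2, 21.0], [-4.7, 24.5, 33.6], [-13.4, 24.6, 22.7], [-4.3, 24.9, 26.9], [-8.5, 25.0, 24.3], [-12.4, 25.0, 31.0], [0.2, 25.0, 25.8], [-12.2, 25.2, 27.6], [0.8, 25.3, 28.2], [-7.9, 25.4, 20.5], [-11.8, 25.5, 23.9], [-2.5, 26.0, 27.7], [-6.3, 26.2, 24.9], [-6.0, 26.3, 30.7], [-1.1, 26.6, 32.4], [-5.4, 26.8, 26.8], [-9.1, 27.0, 30.2], [-4.7, 27.1, 32.3], [-13.2, 27.2, 24.4], [-12.4, 27.5, 29.7], [-12.3, 27.8, 20.1], [-11.9, 27.9, 26.0], [-7.4, 27.9, 34.3], [-7.1, 28.2, 30.8], [-10.4, 28.7, 30.4], [-1.0, 29.2, 31.0], [-11.5, 30.7, 27.2], [-6.8, 30.9, 29.1], [-9.7, 31.8, 21.9], [-3.8, 32.7, 28.5], [-7.5, 33.1, 25.5], [-11.5, 33.2, 25.9], [-9.8, 34.1, 30.1], [-5.5, 34.2, 29.3], [-9.0, 34.7, 25.9], [-4.6, 34.9, 25.0], [-11.0, 35.9, 30.3], [-10.1, 36.7, 22.8], [-4.6, 37.3, 26.9], [-0.4, 37.3, 26.2], [-8.1, 37.8, 23.6]]
top c [552.2  -2.6]
block 57 min [-21.2  40.2  33.3] max [11.4 53.9 41.9] med [-4.7 46.1 38.2]
cheek 69 min [-23.  -12.   43.1] max [23.3 11.8 48.9] med [-6.9  6.1 46.6]
collar 22 min [-13.5  21.5  24.5] max [ 3.  34.9 34.4] med [-5.5 27.1 29.7]
bar 4 min [-7.7 16.  27.4] max [-5.  18.9 29.3] med [-6.3 17.5 28.7]
base 274 min [-39.1 -53.7   6. ] max [37.4 59.9 10. ] med [ 1.2 21.   8.2]
([-36.7, -28.02, 0.05], 'turn', -0.0429, 'y-heading', 64.74) ([-59.59, -66.69, 3.13], 'turn', -0.0429, 'y-heading', 64.74)
```

```bash
python3 -m inch '[{"slide":[-36.7,-28,0],"turn":-0.043},{"slide":[-36.7,-28,0],"turn":-0.043},{"slide":[-36.7,-28,0],"turn":-0.043},{"slide":[-36.7,-28,0],"turn":-0.043},{"slide":[-36.7,-28,0],"turn":-0.043},{"slide":[-36.7,-28,0],"turn":-0.043},{"slide":[-36.7,-28,0],"turn":-0.043},{"slide":[-36.7,-28,0],"turn":-0.043},{"slide":[-59.6,-66.7,3.1],"turn":-0.043},{"slide":[-59.6,-66.7,3.1],"turn":-0.043},{"slide":[-59.6,-66.7,3.1],"turn":-0.043},{"slide":[-59.6,-66.7,3.1],"turn":-0.043},{"slide":[-59.6,-66.7,3.1],"turn":-0.043},{"slide":[-59.6,-66.7,3.1],"turn":-0.043},{"slide":[-59.6,-66.7,3.1],"turn":-0.043},{"slide":[-59.6,-66.7,3.1],"turn":-0.043},{"slide":[-59.6,-66.7,3.1],"turn":-0.043},{"slide":[-59.6,-66.7,3.1],"turn":-0.043},{"slide":[-59.6,-66.7,3.1],"turn":-0.043},{"slide":[-59.6,-66.7,3.1],"turn":-0.043}]'
python3 -c "
from h import *
print(slide([.542,-.2475,.0915],67.2))"
```

```text
([-59.59, -66.67, 13.98], 'turn', -0.0429, 'y-heading', 64.74)$[0]: bad value
```

```bash
python3 -m inch '[{"slide":[-36.7,-28,0],"turn":-0.043,"grip":8.5},{"slide":[-36.7,-28,0],"turn":-0.043,"grip":8.5},{"slide":[-36.7,-28,0],"turn":-0.043,"grip":8.5},{"slide":[-36.7,-28,0],"turn":-0.043,"grip":8.5},{"slide":[-36.7,-28,0],"turn":-0.043,"grip":8.5},{"slide":[-36.7,-28,0],"turn":-0.043,"grip":8.5},{"slide":[-36.7,-28,0],"turn":-0.043,"grip":8.5},{"slide":[-36.7,-28,0],"turn":-0.043,"grip":8.5},{"slide":[-59.6,-66.7,3.1],"turn":-0.043,"grip":8.5},{"slide":[-59.6,-66.7,3.1],"turn":-0.043,"grip":8.5},{"slide":[-59.6,-66.7,3.1],"turn":-0.043,"grip":8.5},{"slide":[-59.6,-66.7,3.1],"turn":-0.043,"grip":8.5},{"slide":[-59.6,-66.7,3.1],"turn":-0.043,"grip":8.5},{"slide":[-59.6,-66.7,3.1],"turn":-0.043,"grip":8.5},{"slide":[-59.6,-66.7,3.1],"turn":-0.043,"grip":8.5},{"slide":[-59.6,-66.7,3.1],"turn":-0.043,"grip":8.5},{"slide":[-59.6,-66.7,3.1],"turn":-0.043,"grip":8.5},{"slide":[-59.6,-66.7,3.1],"turn":-0.043,"grip":8.5},{"slide":[-59.6,-66.7,3.1],"turn":-0.043,"grip":8.5},{"slide":[-59.6,-66.7,3.1],"turn":-0.043,"grip":8.5}]'
python3 -c "
from h import *
print(slide([.542,-.2475,.0915],67.2))"
```

```text
time: 2.1
eef_pos: [0.5419, -0.2483, 0.1994]
tcp_rot: [0.199, 0.98, 0.0, -0.001]
contact_force: [0.4, 0.3, -0.4]
opening: 0.993
finger_force: 0.0
([0.0, 0.07, 10.79], 'turn', -0.0027, 'y-heading', 67.04)
```

```bash
python3 -m inch '[{"slide":[0,0.07,5],"turn":-0.003,"grip":8.5},{"slide":[0,0.07,8],"turn":-0.003,"grip":8.5},{"slide":[0,0.07,10],"turn":-0.003,"grip":6},{"slide":[0,0.07,10.8],"turn":-0.003,"grip":4},{"slide":[0,0.07,10.8],"turn":-0.003,"grip":3},{"slide":[0,0.07,10.8],"turn":-0.003,"grip":2.2},{"slide":[0,0.07,10.8],"turn":-0.003,"grip":1.8},{"slide":[0,0.07,10.8],"turn":-0.003,"grip":1.4},{"slide":[0,0.07,10.8],"turn":-0.003,"grip":1},{"slide":[0,0.07,10.8],"turn":-0.003,"grip":0.5},{"slide":[0,0.07,10.8],"turn":-0.003,"grip":0.5}]' 80
```

```text
time: 3.2
eef_pos: [0.5438, -0.2469, 0.0945]
tcp_rot: [0.196, 0.981, -0.0, 0.001]
contact_force: [-0.2, 2.3, 5.2]
opening: 0.176
finger_force: 77.8
```

```bash
python3 -m inch '[{"slide":[0,0,0],"turn":0,"grip":0.5},{"slide":[0,0,0],"turn":0,"grip":0.5},{"slide":[0,0,0],"turn":0,"grip":0.5}]'
python3 - <<'E'
from h import *
im,P,K,T=pts("scene");I=im[...,::-1]
cv2.imwrite("pics/g1.png",cv2.resize(I[200:360,370:530],None,fx=3.5,fy=3.5,interpolation=cv2.INTER_CUBIC))
print(ctrl.get_state()["eef_pos"],ctrl.get_state()["opening"])
E
```

```text
time: 3.5
eef_pos: [0.5438, -0.2468, 0.0944]
tcp_rot: [0.196, 0.981, -0.0, 0.001]
contact_force: [-0.1, 0.9, 5.9]
opening: 0.179
finger_force: 77.8
[ 0.54383167 -0.24684515  0.09444138] 0.17776906946249055
```

View pics/g1.png

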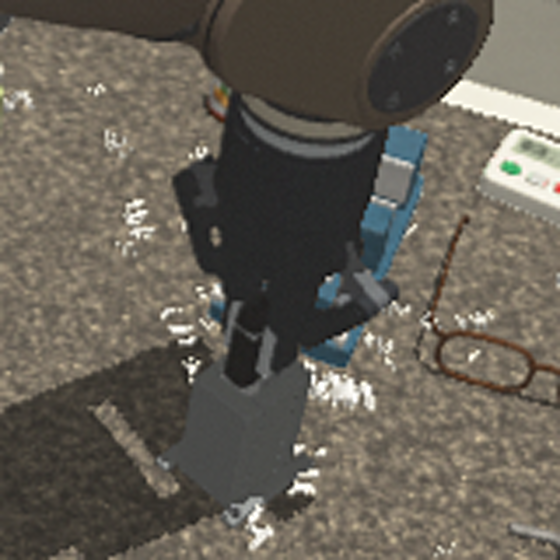

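```bash
python3 -m inch '[{"slide":[0,0,-1.5],"turn":0,"grip":0.5},{"slide":[0,0,-4],"turn":0,"grip":0.5},{"slide":[0,0,-7],"turn":0,"grip":0.5},{"slide":[0,0,-10.5],"turn":0,"grip":0.5},{"slide":[0,0,-11],"turn":0,"grip":0.5},{"slide":[0,0,-11],"turn":0,"grip":0.5},{"slide":[0,0,-11],"turn":0,"grip":0.5}]'
python3 - <<'E'
from h import *
print(slide([.5482,.0159,.2],87.7),ctrl.get_state()["opening"])
im,P,K,T=pts("scene");cv2.imwrite("pics/l.png",im[...,::-1])
E
```

```text
time: 4.25
eef_pos: [0.5417, -0.2459, 0.2006]
tcp_rot: [0.196, 0.981, 0.001, -0.001]
contact_force: [-0.7, 0.3, -1.2]
opening: 0.176
finger_force: 77.8
([9.47, 24.42, 0.1], 'turn', -0.3548, 'y-heading', 67.37) 0.17616449879496676
```

```bash
python3 -m inch '[{"slide":[9.5,24.4,0],"turn":-0.355,"grip":0.5},{"slide":[9.5,24.4,0],"turn":-0.355,"grip":0.5},{"slide":[9.5,24.4,0],"turn":-0.355,"grip":0.5},{"slide":[9.5,24.4,0],"turn":-0.355,"grip":0.5},{"slide":[9.5,24.4,0],"turn":-0.355,"grip":0.5},{"slide":[9.5,24.4,0],"turn":-0.355,"grip":0.5},{"slide":[9.5,24.4,2],"turn":-0.355,"grip":0.5},{"slide":[9.5,24.4,4],"turn":-0.355,"grip":0.5},{"slide":[9.5,24.4,5],"turn":-0.355,"grip":0.5},{"slide":[9.5,24.4,5],"turn":-0.355,"grip":0.5},{"slide":[9.5,24.4,5],"turn":-0.355,"grip":0.5}]'
python3 - <<'E'
from h import *
im,P,K,T=pts("scene");I=im[...,::-1];np.save("s2.npy",P);cv2.imwrite("pics/s2full.png",I)
cv2.imwrite("pics/s2.png",cv2.resize(I[225:310,285:375],None,fx=7,fy=7,interpolation=cv2.INTER_CUBIC))
E
```

```text
time: 5.4
eef_pos: [0.5489, 0.0149, 0.1521]
tcp_rot: [0.02, 1.0, -0.0, -0.0]
contact_force: [0.3, 0.3, -1.1]
opening: 0.175
finger_force: 78.3
```

View pics/s2.png

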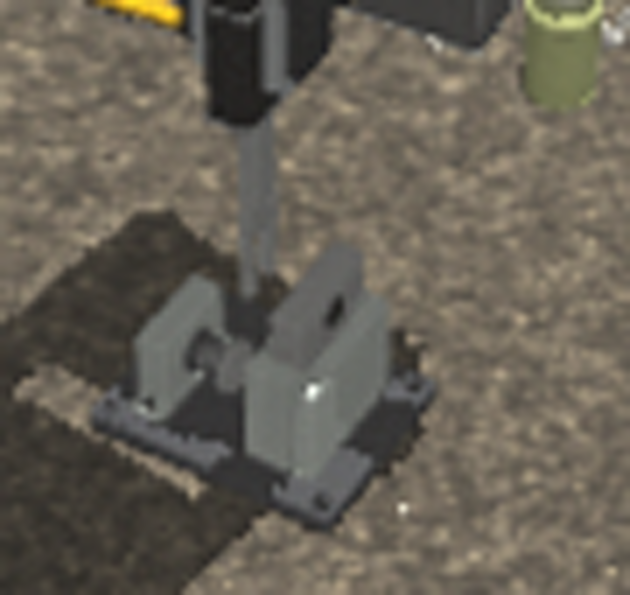

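The fork hangs beside the head over the bar gap (crop (255,290)); now measure its shaft and prongs relative to the dock in the same camera.

```bash
python3 - <<'E'
from h import *
a=np.radians(-2.3);Rm=np.array([[np.cos(a),-np.sin(a)],[np.sin(a),np.cos(a)]])
for n,c,bx in(("scene",[551.5,-1.9],(310,235,25,40)),):
    Q=np.load("s2.npy");x,y,w,h=bx;Q=Q[y:y+h,x:x+w].reshape(-1,3)*1000
    D=np.c_[(Q[:,:2]-c)@Rm,Q[:,2]]
    for z0,z1 in((63,72),(72,80),(80,88),(88,100),(100,113),(118,135)):
        q=D[(D[:,2]>z0)&(D[:,2]<z1)&(abs(D[:,0])<22)&(D[:,1]>6)&(D[:,1]<32)]
        if len(q)>2: print(z0,len(q),"min",q.min(0).round(1),"max",q.max(0).round(1),"med",np.median(q,0).round(1)); 
        if z0<80: print(q.round(1).tolist())
    # bar/collar with shadowed scene
P=np.load("s2.npy")[250:305,290:350].reshape(-1,3)*1000
D=np.c_[(P[:,:2]-[551.5,-1.9])@Rm,P[:,2]]
b=D[(D[:,2]>34)&(D[:,2]<41)&(D[:,1]>38)&(D[:,1]<55)];print("block",b.min(0),b.max(0))
q=D[(D[:,2]>18)&(D[:,2]<34.5)&(D[:,1]>13.5)&(D[:,1]<30)&(abs(D[:,0])<16)];print(len(q),q[np.argsort(q[:,1])].round(1).tolist())
E
```

```text
63 19 min [-17.8   6.   63.8] max [16.6 20.2 71.2] med [-5.9 17.3 68. ]
[[16.6, 6.9, 66.3], [1.0, 19.8, 70.3], [2.7, 18.4, 69.5], [4.4, 17.0, 68.7], [-0.9, 18.7, 69.5], [-0.9, 16.2, 70.7], [5.8, 17.9, 64.1], [1.4, 20.2, 63.8], [1.1, 17.5, 65.4], [-7.8, 17.1, 70.3], [-10.7, 20.2, 68.4], [-12.1, 16.9, 71.2], [-8.4, 16.7, 68.0], [-12.0, 19.5, 66.8], [-11.5, 17.3, 67.5], [-7.6, 17.3, 64.1], [-5.9, 6.0, 68.3], [-11.9, 17.1, 65.0], [-17.8, 6.3, 66.8]]
72 14 min [-14.5  15.2  75.1] max [ 3.5 20.3 79.7] med [-8.7 16.8 76.1]
[[3.5, 16.3, 78.8], [1.9, 20.3, 75.2], [2.1, 15.5, 77.3], [-0.6, 18.8, 75.1], [-0.2, 16.6, 75.8], [1.6, 15.2, 75.1], [-12.7, 18.8, 79.7], [-11.7, 16.9, 79.7], [-7.8, 16.9, 76.3], [-11.7, 19.5, 75.5], [-12.5, 16.5, 77.7], [-9.7, 15.8, 75.6], [-14.0, 18.1, 75.2], [-14.5, 15.3, 77.1]]
80 15 min [-11.9  15.5  80.3] max [ 4.8 20.3 87.5] med [-8.4 16.8 82.6]
88 23 min [-13.6  13.7  88.4] max [ 2.3 20.7 99.1] med [-8.7 16.4 94.4]
100 23 min [-11.9  13.5 100.5] max [ -1.6  21.9 112.1] med [ -8.5  15.4 106. ]
118 20 min [-11.2  13.3 118.5] max [ -1.7  20.8 129.9] med [ -8.2  15.  124.8]
block [-23.62458344  39.20986789  34.06960689] [11.54441371 52.57795172 40.73787219]
28 [[-8.6, 22.4, 25.7], [-8.4, 22.4, 28.6], [-8.5, 22.5, 22.4], [-4.0, 22.6, 27.6], [-9.4, 24.5, 22.2], [-0.7, 24.5, 29.9], [-0.3, 24.8, 26.2], [-4.2, 24.9, 32.8], [-12.7, 25.0, 21.8], [-8.2, 25.0, 30.2], [-7.7, 25.3, 32.6], [-3.6, 25.4, 25.8], [-11.7, 25.6, 23.7], [-7.5, 25.6, 22.9], [-3.1, 25.6, 28.3], [-11.3, 25.8, 26.3], [-11.0, 25.8, 32.3], [-6.6, 26.1, 25.0], [-14.4, 26.3, 28.9], [-1.7, 26.3, 32.9], [-10.1, 26.5, 28.0], [-14.2, 26.5, 25.5], [-13.5, 26.7, 34.1], [-13.9, 26.8, 21.9], [-6.7, 28.4, 30.1], [-10.9, 28.5, 27.7], [-1.5, 29.0, 31.3], [-5.1, 29.4, 31.3]]
```

```bash
python3 -m inch '[{"slide":[0.13,0.04,1],"turn":0,"grip":0.5},{"slide":[0.13,0.04,2],"turn":0,"grip":0.5},{"slide":[0.13,0.04,3],"turn":0,"grip":0.5},{"slide":[0.13,0.04,3.4],"turn":0,"grip":0.5},{"slide":[0.13,0.04,3.6],"turn":0,"grip":0.5},{"slide":[0.13,0.04,3.8],"turn":0,"grip":0.5},{"slide":[0.13,0.04,4.0],"turn":0,"grip":0.5},{"slide":[0.13,0.04,4.0],"turn":0,"grip":0.5},{"slide":[0.13,0.04,4.0],"turn":0,"grip":0.5}]'
```

```text
time: 6.35
eef_pos: [0.5477, 0.0158, 0.1126]
tcp_rot: [0.02, 1.0, -0.0, 0.0]
contact_force: [1.0, 0.5, -0.3]
opening: 0.175
finger_force: 78.3
```

```bash
python3 -m inch '[{"slide":[0,0,0.2],"turn":0,"grip":0.5},{"slide":[0,0,0.4],"turn":0,"grip":0.5},{"slide":[0,0,0.4],"turn":0,"grip":0.5}]'; python3 -m inch '[{"slide":[0,0,0.3],"turn":0,"grip":0.5},{"slide":[0,0,0.6],"turn":0,"grip":0.5},{"slide":[0,0,0.7],"turn":0,"grip":0.5},{"slide":[0,0,0.7],"turn":0,"grip":0.5}]'
```

```text
time: 6.65
eef_pos: [0.5473, 0.0159, 0.1079]
tcp_rot: [0.02, 1.0, 0.0, -0.0]
contact_force: [0.4, 0.3, -1.9]
opening: 0.175
finger_force: 78.3
time: 7.05
eef_pos: [0.5473, 0.0158, 0.1009]
tcp_rot: [0.02, 1.0, 0.0, -0.0]
contact_force: [-0.5, 0.8, -1.4]
opening: 0.173
finger_force: 78.3
```

```bash
python3 -m inch '[{"slide":[0,0.15,0],"turn":0,"grip":0.5},{"slide":[0,0.3,0],"turn":0,"grip":0.5},{"slide":[0,0.3,0],"turn":0,"grip":0.5}]';  python3 -m inch '[{"slide":[0,0.1,0],"turn":0,"grip":0.5},{"slide":[0,0.2,0],"turn":0,"grip":0.5},{"slide":[0,0.2,0],"turn":0,"grip":0.5}]';python3 -m inch '[{"slide":[0,0.1,0],"turn":0,"grip":0.5},{"slide":[0,0.2,0],"turn":0,"grip":0.5},{"slide":[0,0.2,0],"turn":0,"grip":0.5}]'
cat > top.py <<'E'
from h import *
im,P,K,T=pts("scene");Q=P[230:310,290:360].reshape(-1,3)*1000
m=(abs(Q[:,0]-551.5)<26)&(abs(Q[:,1]+1.9)<9)&(Q[:,2]>50)&(Q[:,2]<95)
print("head top z",np.percentile(Q[m,2],[50,80,95]).round(1));cv2.imwrite("pics/last.png",im[...,::-1]);np.save("last.npy",P)
E
python3 top.py
```

```text
time: 7.35
eef_pos: [0.5478, 0.019, 0.1015]
tcp_rot: [0.02, 1.0, 0.0, 0.0]
contact_force: [0.4, -1.1, -0.9]
opening: 0.179
finger_force: 78.3
time: 7.65
eef_pos: [0.5478, 0.0203, 0.1014]
tcp_rot: [0.02, 1.0, -0.001, 0.0]
contact_force: [-0.6, -1.3, -0.4]
opening: 0.176
finger_force: 78.3
time: 7.95
eef_pos: [0.5479, 0.0223, 0.1015]
tcp_rot: [0.02, 1.0, -0.001, 0.0]
contact_force: [-0.4, -3.8, -1.1]
opening: 0.172
finger_force: 78.4
head top z [66.2 68.7 70.8]
```

```bash
python3 -m inch '[{"slide":[0,0.05,0],"turn":0,"grip":0.5},{"slide":[0,0.1,0],"turn":0,"grip":0.5},{"slide":[0,0.15,0],"turn":0,"grip":0.5},{"slide":[0,0.15,0],"turn":0,"grip":0.5}]' | sed -n 2,4p; python3 top.py; python3 -m inch '[{"slide":[0,0.05,0],"turn":0,"grip":0.5},{"slide":[0,0.1,0],"turn":0,"grip":0.5},{"slide":[0,0.15,0],"turn":0,"grip":0.5},{"slide":[0,0.15,0],"turn":0,"grip":0.5}]'| sed -n 2,4p; python3 top.py
```

```text
eef_pos: [0.548, 0.0241, 0.1015]
tcp_rot: [0.02, 1.0, -0.0, 0.0]
contact_force: [0.1, -5.5, -1.3]
head top z [66.4 69.2 69.9]
eef_pos: [0.5481, 0.0255, 0.1015]
tcp_rot: [0.02, 1.0, -0.0, 0.0]
contact_force: [-0.7, -6.4, 0.3]
head top z [66.4 68.9 70.6]
```

```bash
for i in 1; do :; done; python3 -m inch '[{"slide":[0,0.05,0],"turn":0,"grip":0.5},{"slide":[0,0.1,0],"turn":0,"grip":0.5},{"slide":[0,0.1,0],"turn":0,"grip":0.5},{"slide":[0,0.1,0],"turn":0,"grip":0.5}]' | sed -n 2,4p; python3 top.py; python3 -m inch '[{"slide":[0,0.05,0],"turn":0,"grip":0.5},{"slide":[0,0.1,0],"turn":0,"grip":0.5},{"slide":[0,0.1,0],"turn":0,"grip":0.5},{"slide":[0,0.1,0],"turn":0,"grip":0.5}]'| sed -n 2,4p; python3 top.py
```

```text
eef_pos: [0.5481, 0.0266, 0.1014]
tcp_rot: [0.02, 1.0, -0.0, 0.0]
contact_force: [-0.8, -5.6, -0.3]
head top z [74.3 78.4 79.7]
eef_pos: [0.5482, 0.0275, 0.1014]
tcp_rot: [0.02, 1.0, -0.0, 0.0]
contact_force: [-0.0, -4.8, 0.3]
head top z [77.5 83.6 85.3]
```

```bash
python3 -m inch '[{"slide":[0,0,0],"turn":0,"grip":0.5},{"slide":[0,0,0],"turn":0,"grip":0.5},{"slide":[0,0,0],"turn":0,"grip":0.5}]' | sed -n 2,4p; python3 top.py; python3 -m inch '[{"slide":[0,-0.2,0],"turn":0,"grip":0.5},{"slide":[0,-0.4,0],"turn":0,"grip":0.5},{"slide":[0,-0.6,0],"turn":0,"grip":0.5},{"slide":[0,-0.8,0],"turn":0,"grip":0.5},{"slide":[0,-1.05,0],"turn":0,"grip":0.5},{"slide":[0,-1.05,0],"turn":0,"grip":0.5},{"slide":[0,-1.05,0],"turn":0,"grip":0.5}]'| sed -n 2,4p; python3 top.py
```

```text
eef_pos: [0.5482, 0.0274, 0.1014]
tcp_rot: [0.02, 1.0, -0.0, 0.0]
contact_force: [-0.3, -5.7, -0.8]
head top z [77.9 83.3 85. ]
eef_pos: [0.5473, 0.0179, 0.101]
tcp_rot: [0.02, 1.0, 0.001, -0.0]
contact_force: [0.7, 0.3, -1.0]
head top z [76.8 83.3 84.9]
```

```bash
python3 -m inch '[{"slide":[0,0,-1],"turn":0,"grip":0.5},{"slide":[0,0,-3],"turn":0,"grip":0.5},{"slide":[0,0,-6],"turn":0,"grip":0.5},{"slide":[0,0,-10],"turn":0,"grip":0.5},{"slide":[0,0,-10],"turn":0,"grip":0.5},{"slide":[0,0,-10],"turn":0,"grip":0.5}]'; python3 top.py; python3 -c "
from h import *
print(slide([.5438,-.2468,.2],67.4))"
```

```text
time: 11.5
eef_pos: [0.5483, 0.0175, 0.2034]
tcp_rot: [0.02, 1.0, -0.0, 0.002]
contact_force: [-0.0, -0.5, -1.1]
opening: 0.177
finger_force: 78.6
head top z [77.6 83.7 85.7]
([-0.7, -26.43, 0.13], 'turn', 0.3548, 'y-heading', 87.73)
```

```bash
python3 -m inch '[{"slide":[-0.7,-26.4,0],"turn":0.355,"grip":0.5},{"slide":[-0.7,-26.4,0],"turn":0.355,"grip":0.5},{"slide":[-0.7,-26.4,0],"turn":0.355,"grip":0.5},{"slide":[-0.7,-26.4,0],"turn":0.355,"grip":0.5},{"slide":[-0.7,-26.4,0],"turn":0.355,"grip":0.5},{"slide":[-0.7,-26.4,0],"turn":0.355,"grip":0.5},{"slide":[-0.7,-26.4,0],"turn":0.355,"grip":0.5},{"slide":[-0.7,-26.4,0],"turn":0.355,"grip":0.5},{"slide":[-0.7,-26.4,0],"turn":0.355,"grip":0.5},{"slide":[-0.7,-26.4,0],"turn":0.355,"grip":0.5}]'; python3 - <<'E'
from h import *
print(slide([.5435,-.2468,.0965],67.4))
im,P,K,T=pts("scene");Q=P[230:350,400:480].reshape(-1,3)*1000;c=np.array([541.4,-247.1]);a=np.radians(-23);
D=np.c_[(Q[:,:2]-c)@np.array([[np.cos(a),-np.sin(a)],[np.sin(a),np.cos(a)]]),Q[:,2]]
for z0,z1 in((110,130),(130,160)):
    q=D[(D[:,2]>z0)&(D[:,2]<z1)&(abs(D[:,0])<20)&(abs(D[:,1])<15)];print(z0,len(q),q.min(0).round(1),q.max(0).round(1))
E
```

```text
time: 12.55
eef_pos: [0.5442, -0.2449, 0.2011]
tcp_rot: [0.195, 0.981, 0.0, -0.0]
contact_force: [-0.4, 0.4, -1.5]
opening: 0.173
finger_force: 78.8
([-0.01, -0.21, 10.46], 'turn', 0.0019, 'y-heading', 67.51)
110 35 [ -8.7   1.1 114.2] [  8.3   6.2 129.9]
130 71 [ -8.1   0.2 130.3] [  7.4   8.3 159.7]
```

```bash
python3 -m inch '[{"slide":[0,-0.27,0],"turn":0.002,"grip":0.5},{"slide":[0,-0.27,2],"turn":0.002,"grip":0.5},{"slide":[0,-0.27,4],"turn":0.002,"grip":0.5},{"slide":[0,-0.27,6],"turn":0.002,"grip":0.5},{"slide":[0,-0.27,6],"turn":0.002,"grip":0.5}]';python3 -m inch '[{"slide":[0,0,2],"turn":0,"grip":0.5},{"slide":[0,0,3.5],"turn":0,"grip":0.5},{"slide":[0,0,4.2],"turn":0,"grip":0.5},{"slide":[0,0,4.6],"turn":0,"grip":0.5},{"slide":[0,0,4.6],"turn":0,"grip":0.5}]'
```

```text
time: 13.1
eef_pos: [0.5411, -0.2477, 0.1379]
tcp_rot: [0.197, 0.98, 0.001, -0.003]
contact_force: [-0.4, 0.2, -1.4]
opening: 0.175
finger_force: 78.8
time: 13.6
eef_pos: [0.5431, -0.2493, 0.0954]
tcp_rot: [0.197, 0.98, -0.0, -0.0]
contact_force: [-0.1, 0.7, -1.8]
opening: 0.176
finger_force: 79.1
```

```bash
python3 -m inch '[{"slide":[0,0,0.1],"turn":0,"grip":0.5},{"slide":[0,0,0.15],"turn":0,"grip":1.5},{"slide":[0,0,0.15],"turn":0,"grip":2.2},{"slide":[0,0,0.15],"turn":0,"grip":3},{"slide":[0,0,0.15],"turn":0,"grip":5},{"slide":[0,0,0.15],"turn":0,"grip":6},{"slide":[0,0,0.15],"turn":0,"grip":6},{"slide":[0,0,-3],"turn":0,"grip":6},{"slide":[0,0,-6],"turn":0,"grip":6},{"slide":[0,0,-10.5],"turn":0,"grip":6},{"slide":[0,0,-10.5],"turn":0,"grip":6},{"slide":[0,0,-10.5],"turn":0,"grip":6}]'
python3 top.py; python3 - <<'E'
from h import *
I=cv2.imread("pics/last.png");W=np.zeros((560,800,3),np.uint8)
W[:,:400]=cv2.resize(I[230:310,290:347],(400,560),interpolation=cv2.INTER_CUBIC)
W[:,405:800]=cv2.resize(I[240:350,390:468],(395,560),interpolation=cv2.INTER_CUBIC);cv2.imwrite("pics/v5.png",W)
P=np.load("last.npy")
def rect(box,z0,z1,n,c=None):
    x,y,w,h=box;Q=P[y:y+h,x:x+w].reshape(-1,3)*1000;Q=Q[(Q[:,2]>z0)&(Q[:,2]<z1)]
    r=cv2.minAreaRect(Q[:,:2].astype(np.float32));print(n,len(Q),np.round(r[0],1),np.round(r[1],1),round(r[2],1),Q[:,2].mean().round(1),Q[:,2].max().round(1))
rect((410,275,60,75),124,136,"handle")
rect((295,240,60,60),78,90,"head")
print(slide([.5519,-.0023,.2],-2.3))
E
```

```text
time: 14.8
eef_pos: [0.5439, -0.2498, 0.2023]
tcp_rot: [0.197, 0.98, -0.001, 0.002]
contact_force: [0.3, 0.5, -1.2]
opening: 0.699
finger_force: 0.0
head top z [78.  83.6 85.4]
handle 138 [ 541.  -247.3] [16.6 35.5] 68.1 128.7 133.0
head 96 [5.507e+02 4.000e-01] [12.7 39.1] 88.8 83.0 87.1
([8.71, 23.11, 0.03], 'turn', 1.2141, 'y-heading', 67.26)
```

View pics/v5.png

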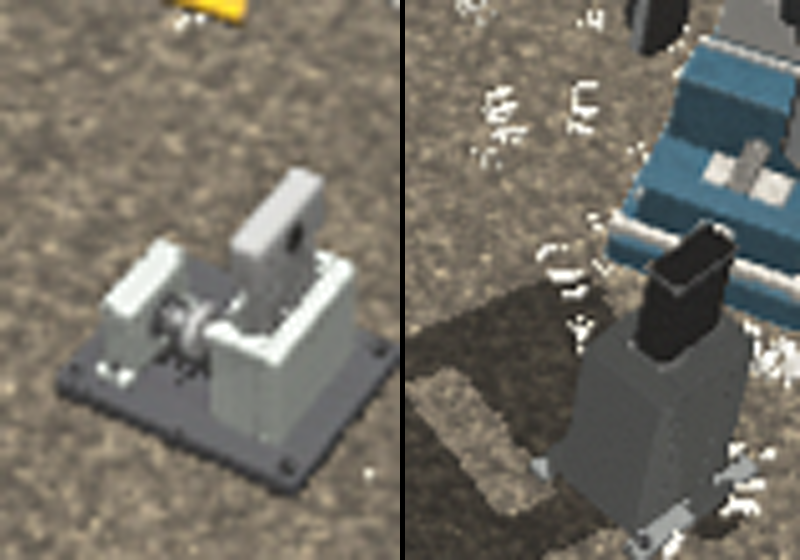

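Link is raised in the pocket with the bar back beneath (left half, head at (280,230)); the tool sits in its stand. Go to the link.

```bash
python3 -c "
from h import *
print(slide([.5515,-.0005,.13],87.7))"; python3 -m inch '[{"slide":[8.9,23.2,0],"turn":-0.357,"grip":4},{"slide":[8.9,23.2,0],"turn":-0.357,"grip":4},{"slide":[8.9,23.2,0],"turn":-0.357,"grip":4},{"slide":[8.9,23.2,0],"turn":-0.357,"grip":4},{"slide":[8.9,23.2,0],"turn":-0.357,"grip":4},{"slide":[8.9,23.2,0],"turn":-0.357,"grip":4},{"slide":[8.9,23.2,3],"turn":-0.357,"grip":4},{"slide":[8.9,23.2,7],"turn":-0.357,"grip":4},{"slide":[8.9,23.2,7],"turn":-0.357,"grip":4},{"slide":[8.9,23.2,7],"turn":-0.357,"grip":4}]'; python3 -c "
from h import *
print(slide([.5515,-.0005,.0555],87.7))"
```

```text
([8.82, 23.27, 7.03], 'turn', -0.3567, 'y-heading', 67.26)
time: 15.85
eef_pos: [0.5495, -0.0012, 0.1288]
tcp_rot: [0.02, 1.0, 0.0, -0.002]
contact_force: [-0.8, -0.5, 0.6]
opening: 0.468
finger_force: 0.0
([-0.23, 0.08, 7.33], 'turn', -0.0002, 'y-heading', 87.69)
```

```bash
python3 -m inch '[{"slide":[-0.15,0,3],"turn":0,"grip":4},{"slide":[-0.15,0,5],"turn":0,"grip":4},{"slide":[-0.15,0,6.5],"turn":0,"grip":4},{"slide":[-0.15,0,7.3],"turn":0,"grip":4},{"slide":[-0.15,0,7.3],"turn":0,"grip":3},{"slide":[-0.15,0,7.3],"turn":0,"grip":2.4},{"slide":[-0.15,0,7.3],"turn":0,"grip":2.0},{"slide":[-0.15,0,7.3],"turn":0,"grip":1.6},{"slide":[-0.15,0,7.3],"turn":0,"grip":1.3},{"slide":[-0.15,0,7.3],"turn":0,"grip":0.8},{"slide":[-0.15,0,7.3],"turn":0,"grip":0.5},{"slide":[-0.15,0,7.3],"turn":0,"grip":0.5}]' 40
```

```text
time: 17.05
eef_pos: [0.5526, -0.0013, 0.0579]
tcp_rot: [0.02, 1.0, -0.0, 0.0]
contact_force: [-0.6, -2.4, 3.6]
opening: 0.132
finger_force: 41.4
```

```bash
python3 -m inch '[{"slide":[0,0,-1],"turn":0,"grip":0.5},{"slide":[0,0,-3],"turn":0,"grip":0.5},{"slide":[0,0,-6],"turn":0,"grip":0.5},{"slide":[0,0,-10],"turn":0,"grip":0.5},{"slide":[0,0,-10],"turn":0,"grip":0.5},{"slide":[0,0,-10],"turn":0,"grip":0.5}]'; python3 -c "
from h import *
print(slide([.5494,.2214,.10],82.5))"
```

```text
time: 17.65
eef_pos: [0.5524, -0.0006, 0.1585]
tcp_rot: [0.02, 1.0, 0.0, 0.001]
contact_force: [-0.4, -0.2, -1.2]
opening: 0.134
finger_force: 40.7
([1.19, 22.16, 5.86], 'turn', 0.0912, 'y-heading', 87.73)
```

```bash
python3 -m inch '[{"slide":[1.2,22.2,0],"turn":0.091,"grip":0.5},{"slide":[1.2,22.2,0],"turn":0.091,"grip":0.5},{"slide":[1.2,22.2,0],"turn":0.091,"grip":0.5},{"slide":[1.2,22.2,0],"turn":0.091,"grip":0.5},{"slide":[1.2,22.2,0],"turn":0.091,"grip":0.5},{"slide":[1.2,22.2,3],"turn":0.091,"grip":0.5},{"slide":[1.2,22.2,6],"turn":0.091,"grip":0.5},{"slide":[1.2,22.2,8],"turn":0.091,"grip":0.5},{"slide":[1.2,22.2,10],"turn":0.091,"grip":0.5},{"slide":[1.2,22.2,11.5],"turn":0.091,"grip":0.5},{"slide":[1.2,22.2,12.1],"turn":0.091,"grip":0.5},{"slide":[1.2,22.2,12.1],"turn":0.091,"grip":0.5},{"slide":[1.2,22.2,12.1],"turn":0.091,"grip":0.5}]'; python3 top.py; python3 - <<'E'
from h import *
I=cv2.imread("pics/last.png");cv2.imwrite("pics/v6.png",cv2.resize(I[190:310,190:350],None,fx=4.5,fy=4.5,interpolation=cv2.INTER_CUBIC))
E
```

```text
time: 18.95
eef_pos: [0.5494, 0.2215, 0.0369]
tcp_rot: [0.065, 0.998, 0.0, 0.0]
contact_force: [0.9, 0.2, -0.8]
opening: 0.133
finger_force: 40.7Traceback (most recent call last):
  File "top.py", line 4, in <module>
    print("head top z",np.percentile(Q[m,2],[50,80,95]).round(1));cv2.imwrite("pics/last.png",im[...,::-1]);np.save("last.npy",P)
                       ~~~~~~~~~~~~~^^^^^^^^^^^^^^^^^^^
    return _quantile_unchecked(
        a, q, axis, out, overwrite_input, method, keepdims, weights)
    return _ureduce(a,
                    func=_quantile_ureduce_func,
    ...<5 lines>...
                    overwrite_input=overwrite_input,
                    method=method)
    r = func(a, **kwargs)
    result = _quantile(arr,
                       quantiles=q,
    ...<2 lines>...
                       out=out,
                       weights=wgt)
    slices_having_nans = np.isnan(arr[-1, ...])
                                  ~~~^^^^^^^^^
IndexError: index -1 is out of bounds for axis 0 with size 0
```

View pics/v6.png

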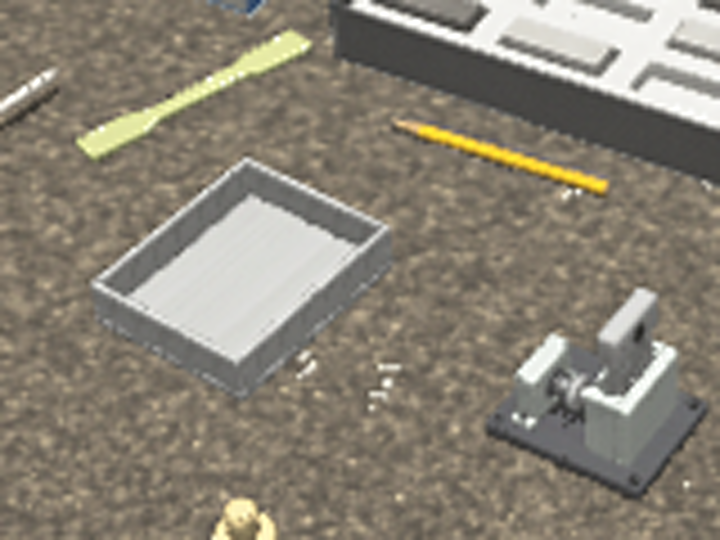

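That picture is the earlier one (the new one failed because the head has left the dock, as wanted). Lower to contact.

```bash
python3 -m inch '[{"slide":[0,0,0.15],"turn":0,"grip":0.5},{"slide":[0,0,0.3],"turn":0,"grip":0.5},{"slide":[0,0,0.3],"turn":0,"grip":0.5}]'; python3 -m inch '[{"slide":[0,0,0.1],"turn":0,"grip":0.5},{"slide":[0,0,0.2],"turn":0,"grip":0.5},{"slide":[0,0,0.2],"turn":0,"grip":0.5}]'; python3 - <<'E'
from h import *
im,P,K,T=pts("scene");cv2.imwrite("pics/v7.png",cv2.resize(im[170:290,180:310,::-1],None,fx=4.5,fy=4.5,interpolation=cv2.INTER_CUBIC))
E
```

```text
time: 19.3
eef_pos: [0.5491, 0.2214, 0.0336]
tcp_rot: [0.065, 0.998, 0.0, 0.0]
contact_force: [0.0, -0.2, -1.3]
opening: 0.136
finger_force: 40.7
time: 19.6
eef_pos: [0.5493, 0.2214, 0.0322]
tcp_rot: [0.065, 0.998, -0.0, 0.0]
contact_force: [-1.6, -0.4, 4.4]
opening: 0.129
finger_force: 41.4
```

View pics/v7.png

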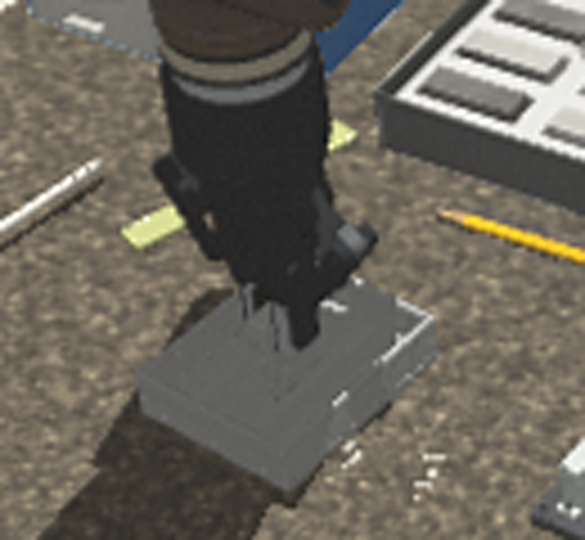

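The link stands on the tray floor in the gripper (contact 4–5 N at the expected height). Release and retreat.

```bash
python3 -m inch '[{"slide":[0,0,-0.1],"turn":0,"grip":1.2},{"slide":[0,0,-0.1],"turn":0,"grip":1.6},{"slide":[0,0,-0.1],"turn":0,"grip":2.2},{"slide":[0,0,-0.1],"turn":0,"grip":3},{"slide":[0,0,-0.1],"turn":0,"grip":4},{"slide":[0,0,-0.1],"turn":0,"grip":4},{"slide":[0,0,-0.1],"turn":0,"grip":4},{"slide":[0,0,-3],"turn":0,"grip":4},{"slide":[0,0,-7],"turn":0,"grip":4},{"slide":[0,0,-12],"turn":0,"grip":4},{"slide":[0,0,-16],"turn":0,"grip":4},{"slide":[0,0,-16],"turn":0,"grip":4},{"slide":[0,-10,-16],"turn":0,"grip":4},{"slide":[0,-15,-16],"turn":0,"grip":4},{"slide":[0,-15,-16],"turn":0,"grip":4},{"slide":[0,-15,-16],"turn":0,"grip":4},{"slide":[0,-15,-16],"turn":0,"grip":4}]'; python3 - <<'E'
from h import *
im,P,K,T=pts("scene");cv2.imwrite("pics/v8.png",im[...,::-1])
Q=P[190:290,190:300].reshape(-1,3)*1000;Q=Q[(Q[:,2]>32)&(Q[:,2]<80)];print(len(Q),Q.min(0).round(),Q.max(0).round())
E
```

```text
time: 21.35
eef_pos: [0.5291, 0.0716, 0.1908]
tcp_rot: [0.067, 0.998, 0.0, -0.0]
contact_force: [0.5, -0.5, -0.1]
opening: 0.468
finger_force: 0.0
239 [527. 196.  32.] [774. 288.  62.]
```

View pics/v8.png

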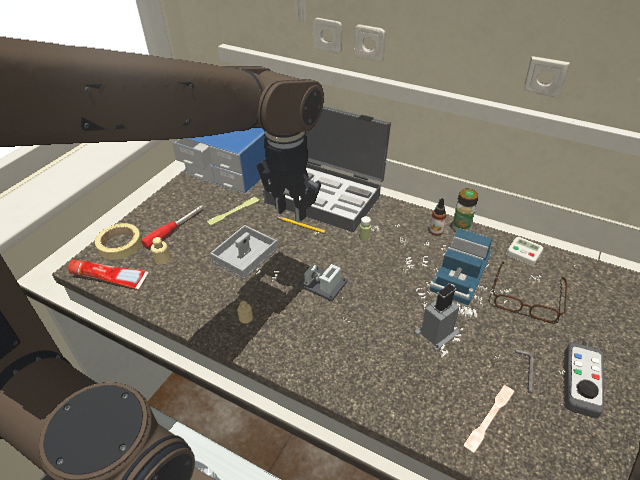

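The link stands upright in the tray (242,243), top at about 60 mm; the tool is in its stand (442,312), the vial and weights are in place, and the gripper is clear.

```bash
python3 -c "
from plant import ctrl
print(ctrl.sign_off())"
```

```text
the job is handed in; nothing more can be done
None
```

The job is handed in at about 21 s: the link came free at about 6 N on the bar and stands upright in the tray, the bar is back beneath it, the fork is in its stand, and the vial and weights were not touched.

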